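Fit the two-pocket mould to the tray sealer and shut its drawer

ROBOT

A 6-joint arm with a two-finger parallel gripper is mounted at the origin on the work surface. World frame = base frame: x ahead of the robot, y to its left, z up, the work surface at z = 0. Lengths are in m, angles in degrees, forces in N, time in s.
With the tool pointing down it reaches from about 0.35 to 0.875 m from the base axis. Payload 4.2 kg.
Tool frame: the origin (TCP) lies midway between the tips of the shut fingers; the grasp point (between the pads) lies 19 mm behind it; z points along the fingers, y is the line along which they close (so a half turn about z gives the same grasp; the last joint's range is limited). The gripper opens to 87 mm and grips with 3 to 60 N. Pads are 19 mm wide; open, the fingers measure 117 mm over their backs; the gripper's body (75 mm by 190 mm) begins 51 mm behind the grasp point.
Start: joints at [-50.386, 22.042, 0.453, 0, -68.411, -14.817], TCP at [0.262, -0.567, 0.223] pointing down, gripper open.
Joint ranges: [-179.83, 179.83], [-69.29, 118.12], [-61.27, 80.66], [-181.25, 117.63], [-171.15, -9.14], [-177.46, 177.46]. Speed limits (degrees/s): [159.86, 159.86, 180, 180, 180, 180].

INTERFACE

Orientations are given as a 3x3 rotation matrix whose columns are the frame's x, y, z axes.
In Python, from station import sense, capture, finish_job, silhouettes, landmark_of gives the robot as it stands.
- The arm moves only by the tool step_arm, never from a script. Its arguments are lists of equal length, an entry for each row: "linear": the shift along the tool's x, y, z in mm, a list of three; "delta_rot": the turn, a rotation vector about the tool's x, y, z in rad, a list of three; "grip": the finger opening in mm, from 0 to 87. A call has 1 to 10 rows; each row shifts and turns the commanded pose from where the row before left it, along the tool's axes as they then stand; what a row does not reach is not made up. A row lasts 1/8 s, in which the tool goes at most 62.5 mm and 10.7 degrees, less where a joint would pass 70% of its speed; a pose out of reach is approached as far as the arm can. A call with a gripper value outside its range is refused whole. The fingers move at their own pace and stop on an object; the grip force is fixed at half the most. Time passes only in rows, so rows that do not move let the fingers close. It gives the time, the measured TCP pose, the force, the opening and the grip force at its end, in the units of the state.
- sense(): the state, without advancing time (a new reading comes with each control period).
- capture(name): name is "scene" or "top" or "wrist"; returns a dict with "img" (384x512x3 uint8, red, green, blue), "fx", "fy", "cx", "cy" (pixels), "k1" (the pictures are not rectified: a ray, as slopes to the right and down, at radius r is drawn at 1 + k1 r^2 times it, then the intrinsics apply), "world_to_cam" (4x4, takes a point from world to camera coordinates); the wrist camera has in their place "mount" (4x4, takes a point from camera to tool coordinates, whose origin is the TCP and whose axes are the flange's). Camera axes: x right, y up, looking along -z (the intrinsics and any distortion apply to the point x, -y, -z); pixel columns grow to the right and rows downward; lengths in m; the calibration is good to about 2 mm. A picture is of the moment at which its call begins: read the wrist's pose just before it. There is no depth.
- finish_job(): hands the job in; it is judged then, once.
Trained networks look in the newest picture that a camera, given by its name, has taken for a name from the list of things; names that differ only in an ending like _2 or _b are one class to them, and where a whole thing is asked for, a point or a joint stands for the part that bears it (a point fixed in the world has none). Each returns a list of dicts, best first, with "score" (0 to 1); they miss things now and then, are a little off and sometimes report something else, mostly with a low value. They report only what shows in the picture. A call takes as long as a camera call.
- silhouettes(camera, label): "mask" (384x512 bool, what is visible of it) and "point" ([column, row] in pixels, amid what is visible of it).
- landmark_of(camera, label): "point" ([column, row] in pixels: a listed point, or the origin of a listed thing).
The state is a dict: "time_s": time; "joints": joint angles; "joint_velocities": joint speeds; "effort": joint torques, N m; "tcp_pos": TCP position; "ee_rot": TCP orientation; "wrist_force": force on the tool from outside, world axes, zero at the start; "moment": the same for the moment, N m; "gripper_width": opening from 0.0 (shut) to 1.0 (fully open); "gripper_force": force on a finger pad.
Only numpy, scipy, OpenCV 4.12 (cv2) and the standard library are available. Lean on these libraries where they do the work, as an engineer would, in place of code of your own. Each camera call takes 0.05 s, during which the arm holds its last target. There are 200 camera calls.

TASK

Get the takeaway tray sealer ready for the next run: lay the blue two-pocket mould plate on the four locating studs of the open drawer, slide it about lightly on the stud ends until its corner holes drop over them, and let it down fully home and flat on the carrier. Do not lean on it or let it fall, as the studs mark easily. Then let go and ease the drawer fully shut without slamming it, leaving the cup, the trays and the tub where they stand.

Things in the scene. Friction and masses are not known exactly. Their poses are not given: they have to be found in the camera images.
- mould_centre (a point): Centre of the loose blue mould plate, half-way up: 250 (x) x 148 (y) x 12 mm, 0.6-0.8 kg, flat on the counter at the start, z up. Two through-pockets 72 (x) x 92 (y) mm centred at x = +-48 leave a middle web 24 mm wide (x -12 to 12) and 92 mm long (y): grip it there, a finger in each pocket. Four 13 mm through-holes at x = +-98, y = +-60 mm. It fits equally well turned half round.
- drawer_mid (a point): Middle of the open drawer, level with the top face of the mould carrier (140 mm above the counter), where the mould must lie flat; moves with the drawer. x runs across the drawer, y into the machine, z up. The carrier is an aluminium ring 228 (x) x 152 (y) mm, opening 172 x 96. Round it a steel frame 284 x 190 mm, 10 mm lower; front panel at y -95 to -107, 320 mm wide, 10 mm higher.
- studs_nominal (a point): Point 9 mm above drawer_mid, same axes, at the height of the stud ends. Four brass studs, 10 mm thick, 9 mm tall, flat-ended, stand on the carrier in a rectangle 196 (x) x 120 (y) mm like the mould's holes. The carrier is clamped hard in slots, its setting not reported: the middle of the studs is at y = 0 but anywhere within 12 mm either way in x of this point.
- drawer_pull (a point): Middle of the drawer's black pull bar: 12 mm thick, 120 mm long along the drawer's x, 125 mm above the counter, 151 mm before drawer_mid in y, 44 mm out from the front panel, on a 10 mm post at each end. Axes as drawer_mid. Free below down to 55 mm above the counter.
- sealer: The steel tray sealer, fixed. Origin on the counter below the middle of the drawer's mouth; x across, y into the machine, z up. Housing x +-170, y 0 to 280, z 20 to 260 mm, film roll above it (to 330 mm) from y 190 back; the mouth is 304 mm wide, from z 95 to 185. The fully open drawer's middle is at y = -107 mm.
- drawer (a joint): How far the drawer has been pushed in: 0 m fully out, 0.2 m fully shut against its stop; moves along drawer_mid's y. It runs stiffly (6 N, plus 12 N per m/s) and stays where it is left. At the start it is within 15 mm of fully out.
- marker_cup_mid (a point): Middle of a steel cup, 76 mm across and 100 mm tall, with marker pens standing up to 145 mm; leave it alone.
- tray_stack_mid (a point): Middle of a stack of black takeaway trays, 125 by 95 mm and 107 mm tall; leave it alone.
- sauce_tub_mid (a point): Middle of a closed sauce tub with a white lid, 90 mm across and 75 mm tall; leave it alone.

How it is judged (in metres and radians):
On the way, in this order (a step that is already met when the one before it is completed fails the run):
1. the mould is home over the studs, flat on the drawer's carrier (z of mould_centre in the frame of drawer_mid between 0.003 and 0.0085 m and x of mould_centre in the frame of drawer_mid between -0.017 and 0.017 m and y of mould_centre in the frame of drawer_mid between -0.006 and 0.006 m and angle between mould_centre's own z axis and vertical below 0.03 rad and angle between the x axis of mould_centre and the x axis of drawer_mid, either way round below 0.05 rad), for 0.2 s.
2. the drawer is pushed shut with the mould still home (all of step 1 and value of joint drawer above 0.194 m), for 0.2 s.
At the end, for the whole second after the job is handed in: The mould is released and at rest, fully home over the four studs (underside within 2.5 mm of the carrier, level within 1.7 and square within 3 degrees, centre within 6 mm in y and 17 mm in x of drawer_mid), and the drawer is within 6 mm of fully shut (all of step 2 and linear speed of mould below 0.02 m/s); the robot touches nothing.
It fails at once if the mould bears on the studs or the machine with more than 35 N (pressed, forced or dropped) (contact force between mould and sealer above 35 N).
It fails at once if the drawer is slammed (faster than 0.35 m/s) (velocity of joint drawer above 0.35 m/s).
It fails at once if the marker cup is moved by more than 25 mm (distance of marker_cup_mid from where it was at the start of the episode above 0.025 m).
It fails at once if the stack of trays is moved by more than 25 mm (distance of tray_stack_mid from where it was at the start of the episode above 0.025 m).
It fails at once if the sauce tub is moved by more than 25 mm (distance of sauce_tub_mid from where it was at the start of the episode above 0.025 m).
It also fails if it takes over 72 s, if anything falls off the work surface, if the arm or the gripper's body presses on something with over 40 N, if the wrist force passes 120 N, or if a joint passes its speed limit or range.

## Working session

There is one attempt and no reset: what is moved stays moved. The work goes in short steps, Python scripts to look and compute and a tool call to move; the robot and the scene stay as the last step left them, time stands still between calls to the robot, and variables do not carry over. Pictures are saved under pics/ and viewed, at most 10 in all, crops included, and the job is handed in when it is done.

Besides the shell and the picture viewer there is one more tool, called as name(argument=value, ...), one argument or row to a line, values as JSON. step_arm: Moves the arm, as the interface text tells. Its arguments: {"type":"object","properties":{"linear":{"type":"array"},"delta_rot":{"type":"array"},"grip":{"type":"array"}},"required":["linear","delta_rot","grip"]}

```bash
mkdir -p pics; ls
cat > h.py <<'E'
import numpy as np, cv2
from station import *
def K(c): return np.array([[c["fx"],0,c["cx"]],[0,c["fy"],c["cy"]],[0,0,1.]]), np.array([c["k1"],0,0,0,0.])
def w2c(c,s=None):
    if "world_to_cam" in c: return np.array(c["world_to_cam"])
    T=np.eye(4); T[:3,:3]=np.array(s["ee_rot"]); T[:3,3]=s["tcp_pos"]
    return np.linalg.inv(T@np.array(c["mount"]))
def ray(c,p,s=None):
    k,d=K(c); q=cv2.undistortPoints(np.array(p,float).reshape(-1,1,2),k,d).reshape(-1,2)
    M=np.linalg.inv(w2c(c,s)); v=np.c_[q[:,0],-q[:,1],-np.ones(len(q))]@M[:3,:3].T
    return M[:3,3],v
def at_z(c,p,z,s=None):
    o,v=ray(c,p,s); return o+v*((z-o[2])/v[:,2])[:,None]
def proj(c,P,s=None):
    M=w2c(c,s); P=np.asarray(P,float).reshape(-1,3)@M[:3,:3].T+M[:3,3]
    k,d=K(c); return cv2.projectPoints(P*[1,-1,-1],np.zeros(3),np.zeros(3),k,d)[0].reshape(-1,2)
def save(n,img): cv2.imwrite("pics/"+n+".png",img[:,:,::-1])
E
python3 - <<'E'
from h import *
s=sense(); print({k:np.round(v,3).tolist() for k,v in s.items()})
C={}
for n in("scene","top","wrist"):
    C[n]=capture(n)
    if n!="wrist": print(n,w2c(C[n]).round(3).tolist())
    for l,z in(("mould_centre",.006),("drawer_mid",.14),("studs_nominal",.149),("drawer_pull",.125),("sealer",0),("marker_cup_mid",.05),("tray_stack_mid",.053),("sauce_tub_mid",.037)):
        r=landmark_of(n,l)
        for q in r[:2]: print(n,l,round(q["score"],2),np.round(q["point"],1),at_z(C[n],q["point"],z,s).round(4)[0])
save("a",np.hstack([C["scene"]["img"],C["top"]["img"]])[:, :]); 
im=np.hstack([cv2.resize(C[n]["img"],(400,300)) for n in("scene","top")]); im2=np.hstack([cv2.resize(C["wrist"]["img"],(400,300)),np.zeros((300,400,3),np.uint8)])
save("a",np.vstack([im,im2]))
E
```

```text
pics
{'time_s': 0.0, 'joints': [-50.385, 22.092, 0.38, -0.028, -68.41, -14.816], 'joint_velocities': [-0.077, -0.039, -0.0, 0.026, -0.013, 0.074], 'effort': [0.001, -39.066, 18.741, 4.22, 0.011, -0.0], 'tcp_pos': [0.262, -0.567, 0.221], 'ee_rot': [[-0.908, -0.419, -0.001], [-0.419, 0.908, 0.002], [0.0, 0.002, -1.0]], 'wrist_force': [-0.586, 0.426, 0.515], 'moment': [0.032, -0.009, -0.034], 'gripper_force': 0.0, 'gripper_width': 1.003}
scene [[-0.889, 0.457, -0.003, 0.53], [-0.373, -0.721, 0.584, 0.126], [0.265, 0.521, 0.811, -1.131], [0.0, 0.0, 0.0, 1.0]]
scene mould_centre 0.6 [233.4 131.7] [ 0.5029 -0.334   0.006 ]
scene drawer_pull 0.63 [278.6 204.3] [0.554  0.0294 0.125 ]
scene marker_cup_mid 0.88 [180.2 237.5] [ 0.7793 -0.037   0.05  ]
scene sauce_tub_mid 0.62 [308.3 171.3] [ 0.398  -0.0774  0.037 ]
top [[-0.003, -1.0, 0.03, -0.041], [0.994, 0.0, 0.108, -0.591], [-0.108, 0.03, 0.994, -0.896], [0.0, 0.0, 0.0, 1.0]]
top mould_centre 0.84 [365.8 228.9] [ 0.501  -0.3372  0.006 ]
top mould_centre 0.36 [218.5 203.5] [0.5654 0.0339 0.006 ]
top drawer_mid 0.6 [262.5 274.9] [ 0.4029 -0.0671  0.14  ]
top drawer_pull 0.67 [217.7 204.3] [0.5543 0.0296 0.125 ]
top drawer_pull 0.65 [261.5 275.4] [ 0.4002 -0.0659  0.125 ]
top sealer 0.81 [119.1 216.8] [0.5329 0.2813 0.    ]
top marker_cup_mid 0.69 [246.4 117.4] [ 0.7747 -0.0358  0.05  ]
```

View pics/a.png

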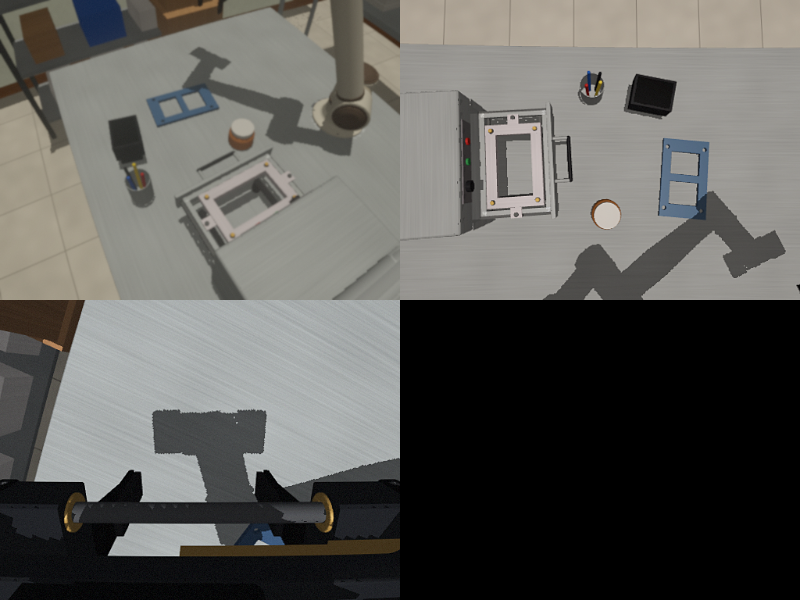

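The top view shows the mould (blue) at about col 438, row 229 of the full-size picture. The drawer with its four brass studs is left of centre, the tub lies between them and nearer the robot, and the cup and trays are on the far side. Next I'll measure the mould and studs by colour.

Run:
```python
from h import *
from scipy.optimize import least_squares
c=capture("top"); im=c["img"]; np.save("top0.npy",im)
hsv=cv2.cvtColor(im,cv2.COLOR_RGB2HSV)
m=((hsv[...,0]>95)&(hsv[...,0]<118)&(hsv[...,1]>110)).astype(np.uint8); m[:, :320]=0
n,l,st,ce=cv2.connectedComponentsWithStats(m); i=1+np.argmax(st[1:,4]); m=(l==i).astype(np.uint8); print(st[i],ce[i])
# fit plate: rasterised top face incl. sides
def corners(p,pts,z): 
    x,y,a=p; R=np.array([[np.cos(a),-np.sin(a)],[np.sin(a),np.cos(a)]]); return np.c_[np.array(pts)@R.T+[x,y],np.full(len(pts),z)]
cs,hi=cv2.findContours(m,cv2.RETR_CCOMP,cv2.CHAIN_APPROX_NONE)
hs=[k for k in cs if len(k)>4]; print([(len(k),cv2.contourArea(k).round(1)) for k in hs])
rect=lambda cx,w,h:[(cx-w/2,-h/2),(cx+w/2,-h/2),(cx+w/2,h/2),(cx-w/2,h/2)]
S=8
def model(p):
    M=np.zeros((384*4,512*4),np.uint8)
    f=lambda P:np.round((proj(c,P)+.5)*4*16).astype(np.int32)[:,None]
    dr=lambda P,v:cv2.fillPoly(M,[f(P)],v,shift=4)
    hull=cv2.convexHull(np.vstack([f(corners(p,rect(0,.25,.148),z)) for z in(0,.012)])); cv2.fillPoly(M,[hull],255,shift=4)
    for s in(-.048,.048):
        A=np.zeros_like(M);B=A.copy(); q=rect(s,.072,.092)
        cv2.fillPoly(A,[f(corners(p,q,0))],255,shift=4);cv2.fillPoly(B,[f(corners(p,q,.012))],255,shift=4); M[(A&B)>0]=0
    return cv2.resize(M,(512,384),interpolation=cv2.INTER_AREA)/255.
mg=cv2.GaussianBlur(m.astype(float),(0,0),1)
def res(p): return (cv2.GaussianBlur(model(p),(0,0),1)-mg)[150:300,310:420].ravel()
from scipy.optimize import minimize
b=None
for a in np.radians([-12,-8,-4,0,4,8,12]):
    r=minimize(lambda p:(res(p)**2).sum(),[.5,-.337,a],method="Nelder-Mead",options=dict(initial_simplex=np.array([.5,-.337,a])+np.array([[0,0,0],[.005,0,0],[0,.005,0],[0,0,.05]]),maxiter=150))
    if b is None or r.fun<b.fun:b=r
print("mould",b.x.round(4),np.degrees(b.x[2]),b.fun)
# studs
g=((hsv[...,0]>10)&(hsv[...,0]<28)&(hsv[...,1]>90)).astype(np.uint8); g[:,220:]=0; g[:130]=0; g[:,95:100]*=1
n,l,st,ce=cv2.connectedComponentsWithStats(g)
for k in range(1,n):
    if 3<st[k,4]<200: print(st[k],ce[k].round(2),at_z(c,ce[k],.149).round(4)[0])
crop=im[120:300,90:220]; A=cv2.resize(crop,None,fx=3.3,fy=3.3,interpolation=cv2.INTER_CUBIC); B=cv2.resize(im[150:300,310:420],None,fx=3.3,fy=3.3,interpolation=cv2.INTER_CUBIC)
o=np.zeros((600,800,3),np.uint8); o[:A.shape[0],:A.shape[1]]=A; o[:B.shape[0],430:430+B.shape[1]]=B; save("b",o)
for l_ in("sealer","marker_cup_mid","tray_stack_mid","sauce_tub_mid"):
    for q in silhouettes("top",l_)[:1]: 
        ys,xs=np.where(q["mask"]); print(l_,q["score"],xs.min(),xs.max(),ys.min(),ys.max())
cm=capture("wrist")["mount"]; print(np.round(cm,3).tolist())
```

```text
[384 267   7  14  34] [388.44117647 274.11764706]Traceback (most recent call last):
  File "<stdin>", line 11, in <module>
AttributeError: 'float' object has no attribute 'round'
```

Run:
```python
from h import *
im=np.load("top0.npy"); hsv=cv2.cvtColor(im,cv2.COLOR_RGB2HSV)
print(hsv[185:280:6,363].tolist()); print(hsv[167,118],hsv[162:174,108:126,1].max())
crop=im[120:300,90:220]; A=cv2.resize(crop,None,fx=3.3,fy=3.3,interpolation=cv2.INTER_CUBIC); B=cv2.resize(im[150:300,310:420],None,fx=3.3,fy=3.3,interpolation=cv2.INTER_CUBIC)
o=np.zeros((600,800,3),np.uint8); o[:A.shape[0],:A.shape[1]]=A; o[:B.shape[0],430:430+B.shape[1]]=B; save("b",o)
```

```text
[[105, 89, 129], [105, 86, 130], [25, 10, 155], [17, 12, 154], [17, 12, 155], [25, 10, 152], [21, 11, 157], [106, 84, 133], [30, 4, 139], [23, 13, 155], [21, 12, 154], [21, 12, 153], [21, 11, 156], [106, 90, 131], [105, 84, 133], [105, 86, 133]]
[ 19 136  45] 182
```

View pics/b.png

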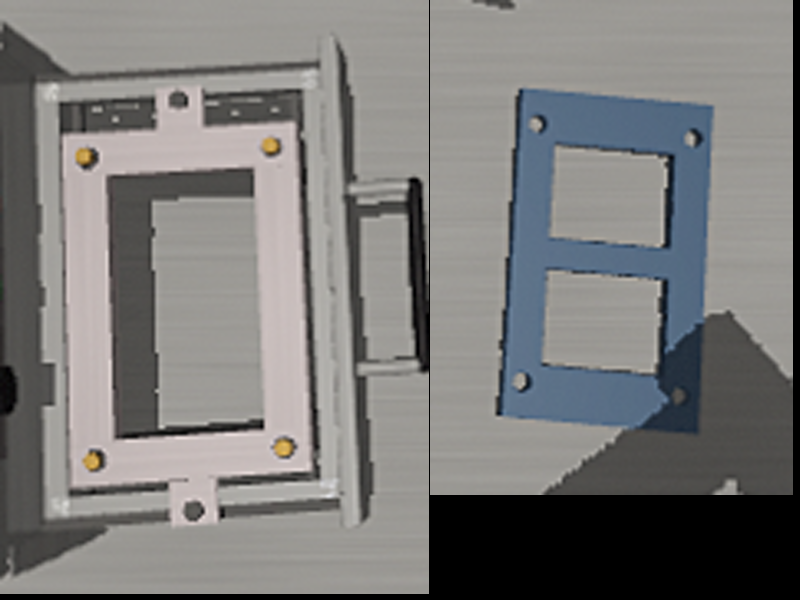

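The crop shows all four brass studs, at full-size pixels of about (116,167), (172,164), (118,259) and (176,255). The mould lies clear of the other items, and only one corner is in shadow.

```bash
cat > fit.py <<'E'
from h import *
from scipy.optimize import minimize, least_squares
def R2(a): return np.array([[np.cos(a),-np.sin(a)],[np.sin(a),np.cos(a)]])
def place(p,pts,z): return np.c_[np.array(pts)@R2(p[2]).T+p[:2],np.full(len(pts),z)]
rect=lambda cx,w,h:[(cx-w/2,-h/2),(cx+w/2,-h/2),(cx+w/2,h/2),(cx-w/2,h/2)]
HOLES=[(-.098,-.06),(.098,-.06),(.098,.06),(-.098,.06)]
def blue(im):
    h=cv2.cvtColor(im,cv2.COLOR_RGB2HSV); return ((h[...,0]>98)&(h[...,0]<116)&(h[...,1]>60)).astype(np.uint8)
def brass(im):
    h=cv2.cvtColor(im,cv2.COLOR_RGB2HSV); return ((h[...,0]>10)&(h[...,0]<28)&(h[...,1]>90)&(h[...,2]>80)).astype(np.uint8)
def fit_mould(c,m,p0,z=0,s=None):
    def model(p):
        f=lambda P:np.round((proj(c,P,s)+.5)*64).astype(np.int32)[:,None]
        M=np.zeros((1536,2048),np.uint8)
        cv2.fillPoly(M,[cv2.convexHull(np.vstack([f(place(p,rect(0,.25,.148),z+k)) for k in(0,.012)]))],255,shift=4)
        for q in(-.048,.048):
            A=np.zeros_like(M);B=A.copy()
            cv2.fillPoly(A,[f(place(p,rect(q,.072,.092),z))],255,shift=4);cv2.fillPoly(B,[f(place(p,rect(q,.072,.092),z+.012))],255,shift=4); M[(A&B)>0]=0
        return cv2.resize(M,(512,384),interpolation=cv2.INTER_AREA)/255.
    g=lambda x:cv2.GaussianBlur(x.astype(float),(0,0),1)
    mg=g(m); p0=np.array(p0)
    return minimize(lambda p:((g(model(p))-mg)**2).sum(),p0,method="Nelder-Mead",options=dict(initial_simplex=p0+np.array([[0,0,0],[.006,0,0],[0,.006,0],[0,0,.06]]),maxiter=150))
E
python3 - <<'E'
from fit import *
c=capture("top"); im=c["img"]
m=blue(im); m[:,:310]=0; n,l,st,ce=cv2.connectedComponentsWithStats(m); i=1+np.argmax(st[1:,4]); m=(l==i).astype(np.uint8); print(st[i])
r=min((fit_mould(c,m,[.5,-.337,a]) for a in(-.08,0,.08)),key=lambda r:r.fun); print("mould",r.x.round(4),np.degrees(r.x[2]).round(2),r.fun)
print("hole px model",proj(c,place(r.x,HOLES,.012)).round(1).tolist())
g=brass(im); n,l,st,ce=cv2.connectedComponentsWithStats(g)
P=[]
for q in [(118.2,259.4),(116,167.3),(171.8,164),(176,255.5)]:
    k=1+np.argmin(np.hypot(*(ce[1:]-q).T)); P.append(ce[k]); print(st[k],ce[k].round(2))
W=at_z(c,P,.149); print(W.round(4))
o=[(-.098,.06),(.098,.06),(.098,-.06),(-.098,-.06)]
f=least_squares(lambda p:(place(p,o,.149)-W)[:,:2].ravel(),[.55,.05,0]); print("studs",f.x.round(4),np.degrees(f.x[2]).round(2),(f.fun.reshape(-1,2)*1e3).round(1).tolist())
# same for scene cam
c=capture("scene"); im=c["img"]
m=blue(im); n,l,st,ce=cv2.connectedComponentsWithStats(m); k=l[127:136,228:240]; k=np.bincount(k[k>0]).argmax(); m=(l==k).astype(np.uint8);print(st[k])
r=fit_mould(c,m,r.x); print("mould scene",r.x.round(4),np.degrees(r.x[2]).round(2),r.fun)
g=brass(im); n,l,st,ce=cv2.connectedComponentsWithStats(g); pp=proj(c,place(f.x,o,.149)); W=[]
for q in pp:
    k=1+np.argmin(np.hypot(*(ce[1:]-q).T)); print(q.round(1),st[k],ce[k].round(2),at_z(c,ce[k],.149).round(4)[0])
E
```

```text
[ 331  177   65  104 3799]
mould [ 0.5038 -0.3296 -0.0934] -5.35 66.45706472646445
hole px model [[385.6, 269.7], [389.3, 191.3], [342.2, 186.9], [337.3, 265.2]]
[115 257   5   6  21] [117.24 259.38]
[113 165   5   5  21] [115. 167.]
[170 162   5   5  19] [171.74 163.63]
[173 253   6   5  25] [175.6  255.04]
[[0.438  0.2357 0.149 ]
 [0.6326 0.2473 0.149 ]
 [0.6404 0.1274 0.149 ]
 [0.446  0.1156 0.149 ]]
studs [0.5392 0.1815 0.0615] 3.52 [[-0.3, -0.3], [0.8, 0.2], [0.4, 0.2], [-0.9, -0.0]]
[ 189  109   90   52 1646]
mould scene [ 0.5063 -0.3334 -0.0817] -4.68 264.95415745699
[378.1 250.5] [375 251   3   2   6] [376.  251.5] [0.4431 0.2352 0.149 ]
[298.7 299. ] [295 298   5   6  21] [297.24 300.62] [0.6374 0.249  0.149 ]
[265.3 249.9] [262 250   5   4  15] [264.13 251.53] [0.6445 0.1299 0.149 ]
[342.  208.2] [339 208   4   4  14] [340.5  209.71] [0.4502 0.1173 0.149 ]
```

```bash
cat >> h.py <<'E'
def plan(xyz,yaw_deg,s=None):
    "tool-down target (tool y axis at yaw) -> shift in present tool axes mm, rotvec in tool axes"
    from scipy.spatial.transform import Rotation as Ro
    s=s or sense(); R=np.array(s["ee_rot"]); a=np.radians(yaw_deg); y=np.array([np.cos(a),np.sin(a),0]); z=np.array([0,0,-1.]); T=np.c_[np.cross(y,z),y,z]
    return (R.T@(np.array(xyz)-s["tcp_pos"])*1e3).round(1), Ro.from_matrix(R.T@T).as_rotvec().round(4)
E
python3 - <<'E'
from h import *
s=sense(); c=capture("wrist"); print(np.round(c["mount"],3).tolist(),c["fx"],c["k1"],c["cx"],c["cy"])
print(plan([.505,-.331,.221],174.6,s))
E
```

```text
[[0.0, 0.956, 0.292, 0.08], [1.0, -0.0, 0.0, -0.0], [0.0, 0.292, -0.956, -0.162], [0.0, 0.0, 0.0, 1.0]] 299.36645963295416 -0.038402339922687934 253.97351507757426 184.82675679381396
(array([-319.6,  112.7,    1.6]), array([ 0.    ,  0.    , -1.0438]))
```

step_arm(
  linear=[
    [-56, 25, 0],
    [-56, 25, 0],
    [-56, 25, 0],
    [-56, 25, 0],
    [-56, 25, 0],
    [-56, 25, 0],
    [0, 0, 0],
    [0, 0, 0],
    [0, 0, 0],
    [0, 0, 0],
  ],
  delta_rot=[
    [0, 0, 0],
    [0, 0, 0],
    [0, 0, -0.174],
    [0, 0, -0.174],
    [0, 0, -0.174],
    [0, 0, -0.174],
    [0, 0, -0.174],
    [0, 0, -0.174],
    [0, 0, 0],
    [0, 0, 0],
  ],
  grip=[87, 87, 87, 87, 87, 87, 87, 87, 87, 87],
)

```text
time_s: 2.8
tcp_pos: [0.449, -0.2592, 0.2226]
ee_rot: [[-0.097, -0.995, 0.0], [-0.995, 0.097, 0.0], [-0.0, -0.0, -1.0]]
wrist_force: [0.4, 0.7, 0.6]
gripper_width: 0.997
gripper_force: 0.0
```

step_arm(
  linear=[
    [13, -29, 0],
    [12, -29, 0],
    [0, 0, 0],
  ],
  delta_rot=[
    [0, 0, 0],
    [0, 0, 0],
    [0, 0, 0],
  ],
  grip=[87, 87, 87],
)

```text
time_s: 3.18
tcp_pos: [0.5055, -0.2903, 0.2216]
ee_rot: [[-0.097, -0.995, -0.001], [-0.995, 0.097, 0.0], [-0.0, 0.001, -1.0]]
wrist_force: [-0.2, 0.8, 0.1]
gripper_width: 1.004
gripper_force: 0.0
```

Run:
```python
from fit import *
s=sense(); c=capture("wrist"); im=c["img"]; print(s["time_s"],np.round(s["tcp_pos"],4),np.round(s["joint_velocities"],2))
m=blue(im); n,l,st,ce=cv2.connectedComponentsWithStats(m); k=1+np.argmax(st[1:,4]); m=(l==k).astype(np.uint8); print(st[k])
r=min((fit_mould(c,m,[.504,-.331,a],s=s) for a in(-.1,-.06)),key=lambda r:r.fun); print("mould",r.x.round(4),np.degrees(r.x[2]).round(2),r.fun)
v=im.copy()
for q in proj(c,place(r.x,HOLES+rect(0,.25,.148),.012),s): cv2.circle(v,tuple(int(t) for t in q.round()),2,(255,0,0),-1)
save("c",v); print(plan([.5415,.222,.37],183.5,s))
```

```text
3.175 [ 0.5055 -0.2903  0.2216] [ 0.36 -2.19 -3.   -0.64 -0.72  0.1 ]
[  144    64   213   122 15980]
mould [ 0.5066 -0.3311 -0.0909] -5.21 218.4194689460587
(array([-513.4,   13.8, -148.4]), array([ 8.000e-04,  1.000e-04, -1.579e-01]))
```

View pics/c.png

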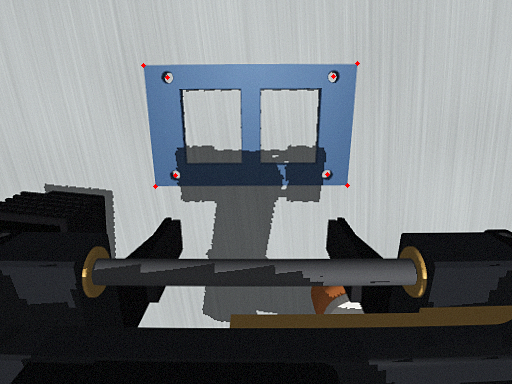

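The red model dots sit on the mould's holes and corners, for example holes at (168,77) and (327,175), so the wrist-camera fit is good. Next I'll look at the studs from the same relative viewpoint.

step_arm(
  linear=[
    [-57, 1.5, -16.5],
    [-57, 1.5, -16.5],
    [-57, 1.5, -16.5],
    [-57, 1.5, -16.5],
    [-57, 1.5, -16.5],
    [-57, 1.5, -16.5],
    [-57, 1.5, -16.5],
    [-57, 1.5, -16.5],
    [-57, 1.5, -16.5],
    [0, 0, 0],
  ],
  delta_rot=[
    [0, 0, 0],
    [0, 0, 0],
    [0, 0, 0],
    [0, 0, 0],
    [0, 0, 0],
    [0, 0, 0],
    [0, 0, 0],
    [0, 0, 0],
    [0, 0, -0.158],
    [0, 0, 0],
  ],
  grip=[87, 87, 87, 87, 87, 87, 87, 87, 87, 87],
)

```text
time_s: 4.47
tcp_pos: [0.5387, 0.2257, 0.3714]
ee_rot: [[0.068, -0.998, 0.001], [-0.998, -0.068, 0.001], [-0.001, -0.001, -1.0]]
wrist_force: [0.5, 1.1, -0.2]
gripper_width: 1.001
gripper_force: 0.0
```

step_arm(
  linear=[
    [0, 0, 0],
    [0, 0, 0],
  ],
  delta_rot=[
    [0, 0, 0],
    [0, 0, 0],
  ],
  grip=[87, 87],
)

```text
time_s: 4.72
tcp_pos: [0.5388, 0.2212, 0.371]
ee_rot: [[0.062, -0.998, -0.0], [-0.998, -0.062, -0.0], [0.0, 0.0, -1.0]]
wrist_force: [0.0, -0.1, -0.6]
gripper_width: 1.0
gripper_force: 0.0
```

Run:
```python
from fit import *
s=sense(); c=capture("wrist"); im=c["img"]; print(s["time_s"],np.round(s["tcp_pos"],4),np.round(s["joint_velocities"],2))
o=[(-.098,.06),(.098,.06),(.098,-.06),(-.098,-.06)]
g=brass(im); n,l,st,ce=cv2.connectedComponentsWithStats(g); v=im.copy(); P=[]
for q in proj(c,place([.5415,.182,.0613],o,.149),s):
    k=1+np.argmin(np.hypot(*(ce[1:]-q).T)+100*(st[1:,4]<8)); print(q.round(1),st[k],ce[k].round(1)); P.append(ce[k]); cv2.circle(v,tuple(int(t) for t in ce[k].round()),1,(255,0,0),-1)
W=at_z(c,P,.149,s)
f=least_squares(lambda p:(place(p,o,.149)-W)[:,:2].ravel(),[.54,.18,0]); print("studs",f.x.round(4),np.degrees(f.x[2]).round(2),(f.fun.reshape(-1,2)*1e3).round(1).tolist())
save("d",v)
for l_,z in(("drawer_pull",.125),("drawer_mid",.14)):
    for q in landmark_of("wrist",l_)[:1]: print(l_,q["score"],at_z(c,q["point"],z,s).round(4))
```

```text
4.725 [0.5388 0.2212 0.371 ] [-0.28 -0.02  0.4   0.08 -0.02  0.08]
[327.8 173.3] [324 169   8   8  50] [327.2 172.7]
[180.3 173.2] [177 169   8   8  48] [180.7 172.5]
[173.7  77.9] [170  74   9   9  61] [173.7  78. ]
[334.6  78.1] [330  74   9   9  62] [333.7  77.9]
studs [0.5419 0.1816 0.0627] 3.59 [[-0.6, 0.2], [0.8, 0.6], [0.4, -0.4], [-0.6, -0.4]]
```

View pics/d.png

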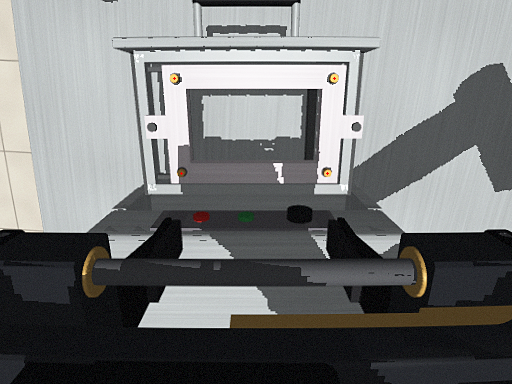

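The studs are at about (175,78), (334,78), (181,173) and (327,173), and all four show clearly. From the wrist they come out at x 0.542, y 0.182, yaw 3.6°, which agrees with the top camera. Back to the mould to grip it.

step_arm(
  linear=[
    [55, 6.6, 20],
    [55, 6.6, 25],
    [55, 6.6, 25],
    [55, 6.6, 25],
    [55, 6.6, 25],
    [55, 6.6, 25],
    [55, 6.6, 25],
    [55, 6.6, 25],
    [55, 6.6, 25],
    [54, 6.6, 25],
  ],
  delta_rot=[
    [0, 0, 0],
    [0, 0, 0],
    [0, 0, 0],
    [0, 0, 0],
    [0, 0, 0],
    [0, 0, 0],
    [0, 0, 0],
    [0, 0, 0],
    [0, 0, 0],
    [0, 0, 0.153],
  ],
  grip=[87, 87, 87, 87, 87, 87, 87, 87, 87, 87],
)

```text
time_s: 6.12
tcp_pos: [0.5078, -0.3319, 0.1255]
ee_rot: [[-0.094, -0.996, 0.001], [-0.996, 0.094, -0.0], [0.0, -0.001, -1.0]]
wrist_force: [0.9, 0.4, 1.0]
gripper_width: 1.003
gripper_force: 0.0
```

step_arm(
  linear=[
    [0, 0, 40],
    [0, 0, 25],
    [0, 0, 0],
    [0, 0, 0],
  ],
  delta_rot=[
    [0, 0, 0],
    [0, 0, 0],
    [0, 0, 0],
    [0, 0, 0],
  ],
  grip=[87, 87, 87, 87],
)

```text
time_s: 6.62
tcp_pos: [0.5092, -0.33, 0.0623]
ee_rot: [[-0.089, -0.996, 0.002], [-0.996, 0.089, -0.001], [0.001, -0.002, -1.0]]
wrist_force: [1.0, -0.2, 0.2]
gripper_width: 0.997
gripper_force: 0.0
```

Run:
```python
from fit import *
s=sense(); print(s["time_s"],plan([.5066,-.3311,.005],174.79,s))
```

```text
6.625 (array([ 1.2,  2.6, 57.3]), array([-0.002 , -0.001 ,  0.0021]))
```

step_arm(
  linear=[
    [1, 2.5, 28],
    [0, 0, 22],
    [0, 0, 7],
    [0, 0, 0],
    [0, 0, 0],
  ],
  delta_rot=[
    [0, 0, 0],
    [0, 0, 0],
    [0, 0, 0],
    [0, 0, 0],
    [0, 0, 0],
  ],
  grip=[87, 87, 87, 60, 45],
)

```text
time_s: 7.25
tcp_pos: [0.5069, -0.3305, 0.0055]
ee_rot: [[-0.088, -0.996, 0.003], [-0.996, 0.088, -0.001], [0.001, -0.003, -1.0]]
wrist_force: [0.1, 0.7, 0.3]
gripper_width: 0.851
gripper_force: 0.0
```

step_arm(
  linear=[
    [0, 0, 0],
    [0, 0, 0],
    [0, 0, 0],
    [0, 0, 0],
    [0, 0, 0],
    [0, 0, 0],
  ],
  delta_rot=[
    [0, 0, 0],
    [0, 0, 0],
    [0, 0, 0],
    [0, 0, 0],
    [0, 0, 0],
    [0, 0, 0],
  ],
  grip=[30, 10, 10, 10, 10, 10],
)

```text
time_s: 8.0
tcp_pos: [0.5059, -0.3302, 0.004]
ee_rot: [[-0.089, -0.996, 0.0], [-0.996, 0.089, -0.0], [0.0, -0.0, -1.0]]
wrist_force: [0.0, 0.9, 0.5]
gripper_width: 0.276
gripper_force: 30.0
```

step_arm(
  linear=[
    [0, 0, -5],
    [0, 0, -15],
    [0, 0, -30],
    [0, 0, -40],
    [0, 0, -40],
    [0, 0, -40],
    [0, 0, -26],
    [0, 0, 0],
    [0, 0, 0],
  ],
  delta_rot=[
    [0, 0, 0],
    [0, 0, 0],
    [0, 0, 0],
    [0, 0, 0],
    [0, 0, 0],
    [0, 0, 0],
    [0, 0, 0],
    [0, 0, 0],
    [0, 0, 0],
  ],
  grip=[10, 10, 10, 10, 10, 10, 10, 10, 10],
)

```text
time_s: 9.12
tcp_pos: [0.5045, -0.3294, 0.1983]
ee_rot: [[-0.09, -0.996, -0.003], [-0.996, 0.09, 0.002], [-0.002, 0.003, -1.0]]
wrist_force: [-0.2, -0.3, -8.4]
gripper_width: 0.273
gripper_force: 30.0
```

```bash
cat > held.py <<'E'
from fit import *
def held(name=None):
    "mould pose in tool frame from wrist camera: returns offset of mould centre from TCP along tool x,y (mm), yaw rel (deg), height, tilt"
    s=sense(); c=capture("wrist"); im=c["img"]; m=blue(im)
    n,l,st,ce=cv2.connectedComponentsWithStats(m); k=1+np.argmax(st[1:,4]); m=(l==k).astype(np.uint8)
    if name: save(name,im)
    return s,c,m
E
python3 - <<'E'
from held import *
s,c,m=held("e"); print({k:np.round(s[k],3).tolist() for k in("time_s","tcp_pos","wrist_force","moment","gripper_width","gripper_force")})
print(plan([.5419,.1816,.21],183.59,s))
E
```

```text
{'time_s': 9.125, 'tcp_pos': [0.504, -0.329, 0.198], 'wrist_force': [-0.244, -0.288, -8.361], 'moment': [0.033, 0.119, -0.024], 'gripper_width': 0.273, 'gripper_force': 29.996}
(array([-512.3,    8.5,  -10.7]), array([ 0.0031,  0.0023, -0.1523]))
```

View pics/e.png

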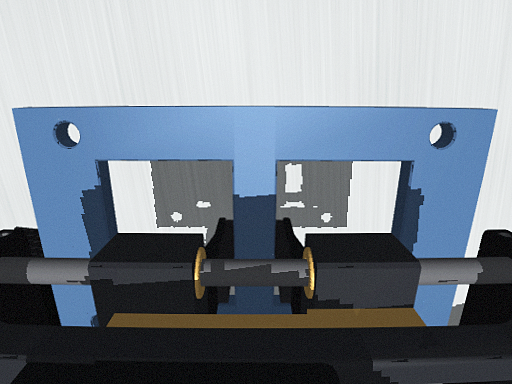

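The mould hangs level in the grip with its web at col 254. Its two front holes show at (67,134) and (442,134), so I should be able to see the studs through them. Now carrying it over the drawer.

step_arm(
  linear=[
    [-23, 0.8, -2],
    [-40, 0.8, -2],
    [-50, 0.8, -2],
    [-50, 0.8, -2],
    [-50, 0.8, -2],
    [-50, 0.8, -1],
    [-50, 0.8, 0],
    [-50, 0.8, 0],
    [-50, 0.8, 0],
    [-50, 0.8, 0],
  ],
  delta_rot=[
    [0, 0, 0],
    [0, 0, 0],
    [0, 0, 0],
    [0, 0, 0],
    [0, 0, 0],
    [0, 0, 0],
    [0, 0, 0],
    [0, 0, 0],
    [0, 0, 0],
    [0, 0, 0],
  ],
  grip=[10, 10, 10, 10, 10, 10, 10, 10, 10, 10],
)

```text
time_s: 10.42
tcp_pos: [0.5381, 0.133, 0.2093]
ee_rot: [[-0.089, -0.996, -0.003], [-0.996, 0.089, -0.001], [0.002, 0.003, -1.0]]
wrist_force: [1.3, 0.1, -5.9]
gripper_width: 0.268
gripper_force: 30.0
```

step_arm(
  linear=[
    [-30, 0.5, 0],
    [-15, 0, 0],
    [-5, 0, 0],
    [0, 0, 0],
    [0, 0, 0],
    [0, 0, 0],
  ],
  delta_rot=[
    [0, 0, 0],
    [0, 0, -0.05],
    [0, 0, -0.06],
    [0, 0, -0.042],
    [0, 0, 0],
    [0, 0, 0],
  ],
  grip=[10, 10, 10, 10, 10, 10],
)

```text
time_s: 11.18
tcp_pos: [0.5425, 0.1809, 0.2105]
ee_rot: [[0.062, -0.998, -0.001], [-0.998, -0.062, -0.001], [0.001, 0.001, -1.0]]
wrist_force: [0.1, -0.5, -6.5]
gripper_width: 0.271
gripper_force: 30.0
```

Run:
```python
from held import *
s,c,m=held("f"); print({k:np.round(s[k],3).tolist() for k in("time_s","tcp_pos","wrist_force","moment")})
print(plan([.5419,.1825,.162],183.59,s))
im=c["img"]
for x in(67,442):
    roi=m[105:165,x-35:x+35]; n,l,st,ce=cv2.connectedComponentsWithStats((1-roi).astype(np.uint8)); print([(st[k].tolist(),(ce[k]+[x-35,105]).round(1)) for k in range(1,n) if st[k,4]>20])
# expected hole px: mould centred at TCP x+0.9, top face 8 mm above TCP
T=np.eye(4);T[:3,:3]=s["ee_rot"];T[:3,3]=s["tcp_pos"]
for dz in(-.008,.004): print(proj(c,[(T@[.0609,y,dz,1])[:3] for y in(.098,-.098)],s).round(1).tolist())
W=place([.5419,.1816,np.radians(3.59)],[(-.098,-.06),(.098,-.06)],.149); print("studs px",proj(c,W,s).round(1).tolist())
```

```text
{'time_s': 11.175, 'tcp_pos': [0.542, 0.181, 0.21], 'wrist_force': [0.147, -0.534, -6.516], 'moment': [0.068, 0.093, -0.032]}
(array([-1.6,  0.4, 48.5]), array([ 0.0012, -0.0006, -0.0004]))
[([0, 0, 70, 2, 116], array([ 62. , 105.4])), ([36, 18, 12, 20, 167], array([ 73.4, 132.4]))]
[([0, 0, 70, 4, 196], array([444.8, 106. ])), ([22, 19, 13, 20, 172], array([435.3, 133.6]))]
[[443.5, 134.2], [66.6, 134.0]]
[[430.7, 131.4], [79.3, 131.2]]
studs px [[387.4, 124.0], [123.1, 124.0]]
```

step_arm(
  linear=[
    [-1.5, 0.5, 15],
    [0, 0, 18],
    [0, 0, 11],
    [0, 0, 5],
    [0, 0, 0],
    [0, 0, 0],
  ],
  delta_rot=[
    [0, 0, 0],
    [0, 0, 0],
    [0, 0, 0],
    [0, 0, 0],
    [0, 0, 0],
    [0, 0, 0],
  ],
  grip=[10, 10, 10, 10, 10, 10],
)

```text
time_s: 11.98
tcp_pos: [0.5426, 0.1833, 0.1627]
ee_rot: [[0.063, -0.998, 0.001], [-0.998, -0.063, 0.001], [-0.001, -0.001, -1.0]]
wrist_force: [-0.1, -0.4, -6.4]
gripper_width: 0.272
gripper_force: 30.0
```

Run:
```python
from held import *
s,c,m=held(); print({k:np.round(s[k],4).tolist() for k in("time_s","tcp_pos","wrist_force","moment")}); print(plan([.5419,.1825,.162],183.59,s))
im=c["img"]; g=brass(im)
for x in(67,442):
    for nm,mm in(("hole",1-m),("brass",g)):
        roi=mm[110:165,x-35:x+35]; n,l,st,ce=cv2.connectedComponentsWithStats(roi.astype(np.uint8)); print(nm,[(st[k].tolist(),(ce[k]+[x-35,110]).round(1)) for k in range(1,n) if st[k,4]>12])
T=np.eye(4);T[:3,:3]=s["ee_rot"];T[:3,3]=s["tcp_pos"]
for dz in(-.008,.004): print(proj(c,[(T@[.0609,y,dz,1])[:3] for y in(.098,-.098)],s).round(1).tolist())
W=place([.5419,.1816,np.radians(3.59)],[(-.098,-.06),(.098,-.06)],.149); print("studs px",proj(c,W,s).round(1).tolist())
A=[cv2.resize(im[100:170,x-40:x+40],(400,350),interpolation=cv2.INTER_CUBIC) for x in(67,442)]; save("g",np.hstack(A))
```

```text
{'time_s': 11.975, 'tcp_pos': [0.5426, 0.1833, 0.1627], 'wrist_force': [-0.1364, -0.4141, -6.417], 'moment': [0.0312, 0.0946, 0.0295]}
(array([0.7, 0.8, 0.7]), array([-0.0015,  0.0006,  0.0005]))
hole [([35, 13, 13, 20, 170], array([ 73.2, 132.5]))]
brass []
hole [([22, 14, 13, 20, 163], array([435.2, 133.7]))]
brass []
[[443.5, 134.2], [66.6, 134.0]]
[[430.7, 131.4], [79.3, 131.2]]
studs px [[423.3, 128.2], [89.8, 127.8]]
```

View pics/g.png

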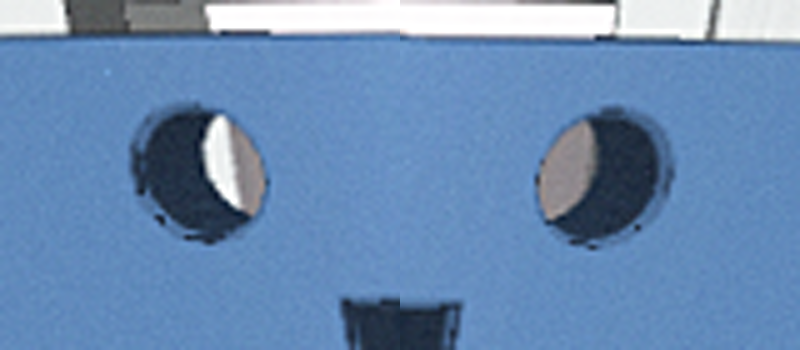

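Through the holes there is carrier only and no stud yet. That is expected at this height, since the studs would project to about (90,128) and (423,128), just outside the visible window. I'll lower it to about 2 mm above the stud ends and look again.

step_arm(
  linear=[
    [0.5, 0.5, 4],
    [0, 0, 3],
    [0, 0, 0],
    [0, 0, 0],
  ],
  delta_rot=[
    [0, 0, 0],
    [0, 0, 0],
    [0, 0, 0],
    [0, 0, 0],
  ],
  grip=[10, 10, 10, 10],
)

```text
time_s: 12.52
tcp_pos: [0.5418, 0.1825, 0.1551]
ee_rot: [[0.063, -0.998, 0.0], [-0.998, -0.063, 0.0], [0.0, -0.0, -1.0]]
wrist_force: [-0.0, 0.3, -6.1]
gripper_width: 0.266
gripper_force: 30.0
```

```bash
cat > look.py <<'E'
from held import *
import sys
s,c,m=held(); print({k:np.round(s[k],4).tolist() for k in("time_s","tcp_pos","wrist_force","moment")}); print(plan([.5419,.1825,.155],183.59,s))
im=c["img"]; h=cv2.cvtColor(im,cv2.COLOR_RGB2HSV)
g=((h[...,0]>8)&(h[...,0]<30)&(h[...,1]>70)).astype(np.uint8)
for x in(67,442):
    for nm,mm in(("hole",1-m),("brass",g)):
        roi=mm[110:165,x-35:x+35]; n,l,st,ce=cv2.connectedComponentsWithStats(roi.astype(np.uint8)); print(nm,[((st[k]+[x-35,110,0,0,0]).tolist(),(ce[k]+[x-35,110]).round(1)) for k in range(1,n) if st[k,4]>6])
T=np.eye(4);T[:3,:3]=s["ee_rot"];T[:3,3]=s["tcp_pos"]
for dz in(-.008,.004): print(proj(c,[(T@[.0609,y,dz,1])[:3] for y in(.098,-.098)],s).round(1).tolist())
W=place([.5419,.1816,np.radians(3.59)],[(-.098,-.06),(.098,-.06)],.149); print("studs px",proj(c,W,s).round(1).tolist())
if len(sys.argv)>1: save(sys.argv[1],np.hstack([cv2.resize(im[100:170,x-40:x+40],(400,350),interpolation=cv2.INTER_CUBIC) for x in(67,442)]))
E
python3 look.py i
```

```text
{'time_s': 12.525, 'tcp_pos': [0.5418, 0.1825, 0.1551], 'wrist_force': [-0.0027, 0.3356, -6.0582], 'moment': [0.0747, 0.1216, 0.0239]}
(array([ 0. , -0.1,  0.1]), array([-0.0002, -0.    ,  0.0004]))
hole [([67, 123, 13, 20, 170], array([ 73.4, 132.6]))]
brass [([72, 126, 8, 14, 64], array([ 75.6, 132.1]))]
hole [([429, 124, 13, 20, 172], array([435.1, 133.4]))]
brass [([430, 126, 8, 14, 71], array([433.4, 132.7]))]
[[443.5, 134.2], [66.6, 134.0]]
[[430.7, 131.4], [79.3, 131.2]]
studs px [[428.6, 131.0], [81.3, 130.7]]
```

View pics/i.png

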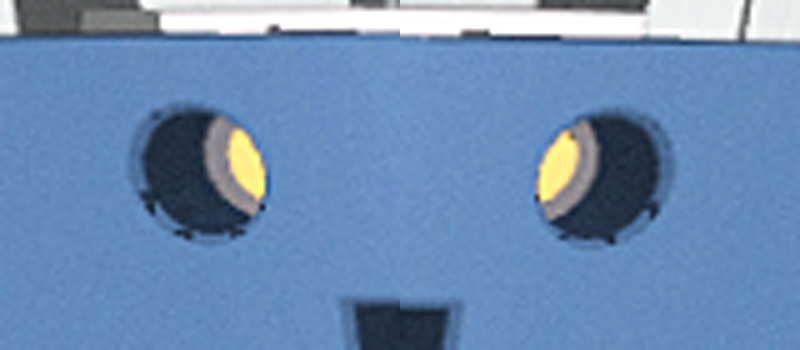

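Both studs sit centred and symmetric in the front holes: brass at (75.6,132) in the left hole and (433.4,133) in the right. I'll lower in small steps and watch the force.

step_arm(
  linear=[
    [0, 0, 1],
    [0, 0, 1],
    [0, 0, 0],
  ],
  delta_rot=[
    [0, 0, 0],
    [0, 0, 0],
    [0, 0, 0],
  ],
  grip=[10, 10, 10],
)

```text
time_s: 12.95
tcp_pos: [0.5416, 0.1824, 0.1529]
ee_rot: [[0.063, -0.998, -0.0], [-0.998, -0.063, -0.0], [0.0, 0.0, -1.0]]
wrist_force: [0.2, 0.1, -6.0]
gripper_width: 0.271
gripper_force: 30.0
```

step_arm(
  linear=[
    [0, 0, 0.7],
    [0, 0, 0.7],
    [0, 0, 0],
  ],
  delta_rot=[
    [0, 0, 0],
    [0, 0, 0],
    [0, 0, 0],
  ],
  grip=[10, 10, 10],
)

```text
time_s: 13.32
tcp_pos: [0.5416, 0.1824, 0.1516]
ee_rot: [[0.063, -0.998, -0.0], [-0.998, -0.063, -0.0], [0.0, 0.0, -1.0]]
wrist_force: [-0.8, -1.1, -7.2]
gripper_width: 0.268
gripper_force: 30.0
```

```bash
python3 look.py
```

```text
{'time_s': 13.325, 'tcp_pos': [0.5416, 0.1824, 0.1516], 'wrist_force': [-0.7886, -1.1465, -7.1882], 'moment': [0.0321, 0.1282, 0.0027]}
(array([-0. , -0.3, -3.4]), array([ 0.0002, -0.0001,  0.0003]))
hole [([68, 123, 12, 20, 169], array([ 73.5, 132.5]))]
brass [([68, 125, 12, 17, 136], array([ 73.8, 132.7]))]
hole [([429, 124, 13, 20, 172], array([435. , 133.4]))]
brass [([430, 125, 11, 17, 133], array([434.8, 133.3]))]
[[443.5, 134.2], [66.6, 134.0]]
[[430.7, 131.4], [79.3, 131.2]]
studs px [[431.7, 131.8], [77.5, 131.6]]
```

step_arm(
  linear=[
    [0, 0, 0.7],
    [0, 0, 0.7],
    [0, 0, 0.6],
    [0, 0, 0],
  ],
  delta_rot=[
    [0, 0, 0],
    [0, 0, 0],
    [0, 0, 0],
    [0, 0, 0],
  ],
  grip=[10, 10, 10, 10],
)

```text
time_s: 13.88
tcp_pos: [0.5416, 0.1824, 0.1496]
ee_rot: [[0.063, -0.998, -0.0], [-0.998, -0.063, -0.0], [0.0, 0.0, -1.0]]
wrist_force: [-0.4, -0.6, -6.8]
gripper_width: 0.273
gripper_force: 30.0
```

```bash
python3 look.py
```

```text
{'time_s': 13.875, 'tcp_pos': [0.5416, 0.1824, 0.1496], 'wrist_force': [-0.4056, -0.6239, -6.7939], 'moment': [0.001, 0.0524, 0.0538]}
(array([-0. , -0.3, -5.4]), array([ 0.0002, -0.    ,  0.0003]))
hole [([66, 124, 14, 19, 198], array([ 72.7, 133. ]))]
brass [([66, 124, 14, 19, 176], array([ 72.8, 132.9]))]
hole [([429, 124, 15, 20, 199], array([435.9, 133.3]))]
brass [([430, 125, 13, 18, 174], array([435.7, 133.6]))]
[[443.5, 134.2], [66.6, 134.0]]
[[430.7, 131.4], [79.3, 131.2]]
studs px [[433.7, 132.3], [75.4, 132.0]]
```

The studs are entering the holes and there is no contact force. Lowering further.

step_arm(
  linear=[
    [0, 0, 0.8],
    [0, 0, 0.8],
    [0, 0, 0.8],
    [0, 0, 0.6],
    [0, 0, 0],
  ],
  delta_rot=[
    [0, 0, 0],
    [0, 0, 0],
    [0, 0, 0],
    [0, 0, 0],
    [0, 0, 0],
  ],
  grip=[10, 10, 10, 10, 10],
)

```text
time_s: 14.55
tcp_pos: [0.5416, 0.1825, 0.1466]
ee_rot: [[0.063, -0.998, -0.0], [-0.998, -0.063, -0.0], [0.0, 0.0, -1.0]]
wrist_force: [-1.0, -0.9, -6.0]
gripper_width: 0.27
gripper_force: 30.0
```

step_arm(
  linear=[
    [0, 0, 0.6],
    [0, 0, 0.5],
    [0, 0, 0],
  ],
  delta_rot=[
    [0, 0, 0],
    [0, 0, 0],
    [0, 0, 0],
  ],
  grip=[10, 10, 10],
)

```text
time_s: 14.92
tcp_pos: [0.5416, 0.1824, 0.1455]
ee_rot: [[0.063, -0.998, -0.0], [-0.998, -0.063, -0.0], [0.0, 0.0, -1.0]]
wrist_force: [0.1, 0.4, -6.4]
gripper_width: 0.273
gripper_force: 30.0
```

step_arm(
  linear=[
    [0, 0, 0.4],
    [0, 0, 0.4],
    [0, 0, 0],
  ],
  delta_rot=[
    [0, 0, 0],
    [0, 0, 0],
    [0, 0, 0],
  ],
  grip=[10, 10, 10],
)

```text
time_s: 15.3
tcp_pos: [0.5417, 0.1825, 0.1447]
ee_rot: [[0.063, -0.998, -0.0], [-0.998, -0.063, -0.0], [0.0, 0.0, -1.0]]
wrist_force: [0.8, -0.5, -6.7]
gripper_width: 0.273
gripper_force: 30.0
```

step_arm(
  linear=[
    [0, 0, 0.3],
    [0, 0, 0.3],
    [0, 0, 0],
  ],
  delta_rot=[
    [0, 0, 0],
    [0, 0, 0],
    [0, 0, 0],
  ],
  grip=[10, 10, 10],
)

```text
time_s: 15.68
tcp_pos: [0.5416, 0.1825, 0.1441]
ee_rot: [[0.063, -0.998, -0.0], [-0.998, -0.063, -0.0], [0.0, 0.0, -1.0]]
wrist_force: [-0.5, -0.1, -6.1]
gripper_width: 0.27
gripper_force: 30.0
```

step_arm(
  linear=[
    [0, 0, 0.3],
    [0, 0, 0.2],
    [0, 0, 0],
  ],
  delta_rot=[
    [0, 0, 0],
    [0, 0, 0],
    [0, 0, 0],
  ],
  grip=[10, 10, 10],
)

```text
time_s: 16.05
tcp_pos: [0.5417, 0.1825, 0.144]
ee_rot: [[0.063, -0.998, 0.0], [-0.998, -0.063, 0.0], [-0.0, -0.0, -1.0]]
wrist_force: [-1.4, -0.0, -3.6]
gripper_width: 0.276
gripper_force: 30.0
```

step_arm(
  linear=[
    [0, 0, 0.2],
    [0, 0, 0.2],
    [0, 0, 0],
  ],
  delta_rot=[
    [0, 0, 0],
    [0, 0, 0],
    [0, 0, 0],
  ],
  grip=[10, 10, 10],
)

```text
time_s: 16.42
tcp_pos: [0.5418, 0.1825, 0.144]
ee_rot: [[0.063, -0.998, 0.001], [-0.998, -0.063, 0.0], [-0.0, -0.001, -1.0]]
wrist_force: [-3.9, -0.4, 1.2]
gripper_width: 0.265
gripper_force: 30.0
```

The mould touched down at TCP z 0.144, about where home should be, bearing on the carrier with roughly 7 N. Releasing and checking.

step_arm(
  linear=[
    [0, 0, 0],
    [0, 0, 0],
    [0, 0, 0],
    [0, 0, 0],
    [0, 0, 0],
  ],
  delta_rot=[
    [0, 0, 0],
    [0, 0, 0],
    [0, 0, 0],
    [0, 0, 0],
    [0, 0, 0],
  ],
  grip=[28, 40, 55, 70, 70],
)

```text
time_s: 17.05
tcp_pos: [0.5418, 0.1825, 0.1433]
ee_rot: [[0.063, -0.998, 0.0], [-0.998, -0.063, 0.0], [-0.0, -0.0, -1.0]]
wrist_force: [0.6, -0.2, -0.3]
gripper_width: 0.688
gripper_force: 0.0
```

step_arm(
  linear=[
    [0, 0, -8],
    [0, 0, -20],
    [0, 0, -40],
    [0, 0, -40],
    [0, 0, 0],
    [0, 0, 0],
  ],
  delta_rot=[
    [0, 0, 0],
    [0, 0, 0],
    [0, 0, 0],
    [0, 0, 0],
    [0, 0, 0],
    [0, 0, 0],
  ],
  grip=[70, 70, 70, 70, 70, 70],
)

```text
time_s: 17.8
tcp_pos: [0.5413, 0.1824, 0.2512]
ee_rot: [[0.063, -0.998, -0.0], [-0.998, -0.063, 0.0], [-0.0, 0.0, -1.0]]
wrist_force: [0.3, 0.1, -0.8]
gripper_width: 0.801
gripper_force: 0.0
```

Run:
```python
from held import *
s,c,m=held("k"); print({k:np.round(s[k],4).tolist() for k in("time_s","tcp_pos","wrist_force")})
ct=capture("top"); cs=capture("scene")
for n,cc in(("top",ct),("scene",cs),("wrist",c)):
    for q in landmark_of(n,"drawer_pull")[:2]: print(n,"pull",round(q["score"],2),at_z(cc,q["point"],.125,s).round(4)[0])
save("k",np.hstack([cv2.resize(c["img"],(400,300)),cv2.resize(cs["img"][150:350,190:457],(400,300))]))
print(plan([.555,-.03,.25],183.59,s))
```

```text
{'time_s': 17.8, 'tcp_pos': [0.5413, 0.1824, 0.2512], 'wrist_force': [0.2921, 0.083, -0.8047]}
top pull 0.97 [0.5539 0.0236 0.125 ]
scene pull 0.61 [0.5515 0.0392 0.125 ]
wrist pull 0.63 [0.5614 0.0335 0.125 ]
(array([212.8,  -0.3,   1.1]), array([0.0003, 0.0004, 0.0002]))
```

View pics/k.png

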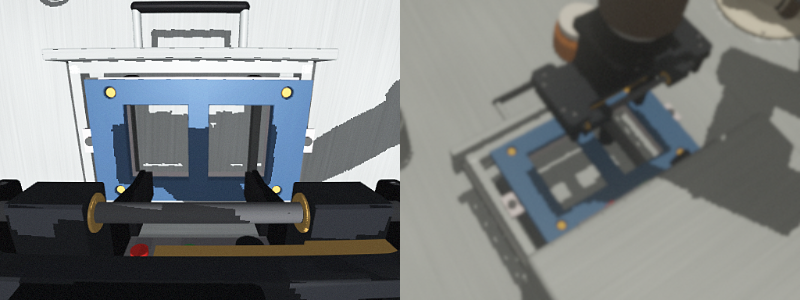

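All four brass studs show through the mould's holes, at (110,92), (286,92), (121,189) and (283,190), and the plate lies flat. Next I'll move in front of the pull bar with the fingers shut.

step_arm(
  linear=[
    [35, 0, 0],
    [60, 0, 0],
    [60, 0, 0],
    [57, 0, 0],
    [0, 0, 20],
    [0, 0, 40],
    [0, 0, 40],
    [0, 0, 30],
    [0, 0, 15],
    [0, 0, 0],
  ],
  delta_rot=[
    [0, 0, 0],
    [0, 0, 0],
    [0, 0, 0],
    [0, 0, 0],
    [0, 0, 0],
    [0, 0, 0],
    [0, 0, 0],
    [0, 0, 0],
    [0, 0, 0],
    [0, 0, 0],
  ],
  grip=[70, 60, 40, 20, 0, 0, 0, 0, 0, 0],
)

```text
time_s: 19.35
tcp_pos: [0.5547, -0.0292, 0.1055]
ee_rot: [[0.063, -0.998, -0.002], [-0.998, -0.063, -0.001], [0.001, 0.002, -1.0]]
wrist_force: [-0.4, -0.1, -0.3]
gripper_width: 0.004
gripper_force: 0.0
```

step_arm(
  linear=[
    [-10, 0, 0],
    [-10, 0, 0],
    [-7, 0, 0],
    [-4, 0, 0],
    [-4, 0, 0],
    [-4, 0, 0],
    [-4, 0, 0],
  ],
  delta_rot=[
    [0, 0, 0],
    [0, 0, 0],
    [0, 0, 0],
    [0, 0, 0],
    [0, 0, 0],
    [0, 0, 0],
    [0, 0, 0],
  ],
  grip=[0, 0, 0, 0, 0, 0, 0],
)

```text
time_s: 20.23
tcp_pos: [0.5523, 0.014, 0.1062]
ee_rot: [[0.063, -0.998, -0.0], [-0.998, -0.063, -0.0], [0.0, 0.0, -1.0]]
wrist_force: [-0.4, 0.7, 1.1]
gripper_width: 0.006
gripper_force: 0.0
```

step_arm(
  linear=[
    [-3, 0, 0],
    [-3, 0, 0],
    [-4, 0, 0],
    [-5, 0, 0],
    [-6, 0, 0],
  ],
  delta_rot=[
    [0, 0, 0],
    [0, 0, 0],
    [0, 0, 0],
    [0, 0, 0],
    [0, 0, 0],
  ],
  grip=[0, 0, 0, 0, 0],
)

```text
time_s: 20.85
tcp_pos: [0.551, 0.0332, 0.1062]
ee_rot: [[0.062, -0.998, -0.001], [-0.998, -0.062, -0.002], [0.002, 0.001, -1.0]]
wrist_force: [1.6, -6.4, -1.1]
gripper_width: 0.007
gripper_force: 3.3
```

The drawer is moving with the expected force of about 6 N. Pushing on steadily.

step_arm(
  linear=[
    [-9, 0, 0],
    [-12, 0, 0],
    [-14, 0, 0],
    [-14, 0, 0],
    [-14, 0, 0],
    [-14, 0, 0],
    [-14, 0, 0],
    [-14, 0, 0],
    [-14, 0, 0],
    [-10, 0, 0],
  ],
  delta_rot=[
    [0, 0, 0],
    [0, 0, 0],
    [0, 0, 0],
    [0, 0, 0],
    [0, 0, 0],
    [0, 0, 0],
    [0, 0, 0],
    [0, 0, 0],
    [0, 0, 0],
    [0, 0, 0],
  ],
  grip=[0, 0, 0, 0, 0, 0, 0, 0, 0, 0],
)

```text
time_s: 22.1
tcp_pos: [0.5429, 0.1622, 0.1062]
ee_rot: [[0.063, -0.998, -0.001], [-0.998, -0.063, -0.003], [0.003, 0.001, -1.0]]
wrist_force: [3.1, -6.4, -0.0]
gripper_width: 0.0
gripper_force: 3.5
```

step_arm(
  linear=[
    [-7, 0, 0],
    [-5, 0, 0],
    [-4, 0, 0],
    [-4, 0, 0],
    [-3, 0, 0],
  ],
  delta_rot=[
    [0, 0, 0],
    [0, 0, 0],
    [0, 0, 0],
    [0, 0, 0],
    [0, 0, 0],
  ],
  grip=[0, 0, 0, 0, 0],
)

```text
time_s: 22.72
tcp_pos: [0.5415, 0.1849, 0.1062]
ee_rot: [[0.063, -0.998, -0.001], [-0.998, -0.063, -0.003], [0.003, 0.001, -1.0]]
wrist_force: [2.4, -6.7, -0.1]
gripper_width: 0.004
gripper_force: 3.2
```

step_arm(
  linear=[
    [-3, 0, 0],
    [-3, 0, 0],
    [-3, 0, 0],
    [-3, 0, 0],
    [-2, 0, 0],
  ],
  delta_rot=[
    [0, 0, 0],
    [0, 0, 0],
    [0, 0, 0],
    [0, 0, 0],
    [0, 0, 0],
  ],
  grip=[0, 0, 0, 0, 0],
)

```text
time_s: 23.35
tcp_pos: [0.5406, 0.1988, 0.1062]
ee_rot: [[0.063, -0.998, -0.001], [-0.998, -0.063, -0.003], [0.003, 0.001, -1.0]]
wrist_force: [2.4, -5.9, 0.8]
gripper_width: 0.008
gripper_force: 3.1
```

step_arm(
  linear=[
    [-1.5, 0, 0],
    [-1.5, 0, 0],
    [-1, 0, 0],
  ],
  delta_rot=[
    [0, 0, 0],
    [0, 0, 0],
    [0, 0, 0],
  ],
  grip=[0, 0, 0],
)

```text
time_s: 23.72
tcp_pos: [0.5403, 0.2028, 0.1062]
ee_rot: [[0.062, -0.998, -0.001], [-0.998, -0.062, -0.003], [0.003, 0.001, -1.0]]
wrist_force: [1.6, -6.3, 0.3]
gripper_width: 0.006
gripper_force: 3.1
```

step_arm(
  linear=[
    [-1.5, 0, 0],
    [-1.5, 0, 0],
    [-1, 0, 0],
  ],
  delta_rot=[
    [0, 0, 0],
    [0, 0, 0],
    [0, 0, 0],
  ],
  grip=[0, 0, 0],
)

```text
time_s: 24.1
tcp_pos: [0.5401, 0.2032, 0.1063]
ee_rot: [[0.062, -0.998, -0.003], [-0.998, -0.062, -0.009], [0.009, 0.003, -1.0]]
wrist_force: [7.6, -18.8, 0.4]
gripper_width: 0.006
gripper_force: 9.3
```

step_arm(
  linear=[
    [-1, 0, 0],
    [-1, 0, 0],
    [-1, 0, 0],
  ],
  delta_rot=[
    [0, 0, 0],
    [0, 0, 0],
    [0, 0, 0],
  ],
  grip=[0, 0, 0],
)

```text
time_s: 24.48
tcp_pos: [0.54, 0.2034, 0.1063]
ee_rot: [[0.062, -0.998, -0.004], [-0.998, -0.062, -0.013], [0.013, 0.005, -1.0]]
wrist_force: [10.4, -27.1, 2.0]
gripper_width: 0.005
gripper_force: 13.4
```

The force rose at TCP y 0.203, so the drawer is against its stop. Backing off gently and checking.

step_arm(
  linear=[
    [3, 0, 0],
    [5, 0, 0],
    [20, 0, 0],
    [40, 0, 0],
    [40, 0, 0],
    [30, 0, 0],
    [0, 0, -40],
    [0, 0, -40],
    [0, 0, 0],
  ],
  delta_rot=[
    [0, 0, 0],
    [0, 0, 0],
    [0, 0, 0],
    [0, 0, 0],
    [0, 0, 0],
    [0, 0, 0],
    [0, 0, 0],
    [0, 0, 0],
    [0, 0, 0],
  ],
  grip=[0, 0, 0, 0, 0, 0, 0, 0, 0],
)

```text
time_s: 25.6
tcp_pos: [0.5505, 0.0741, 0.19]
ee_rot: [[0.063, -0.998, 0.008], [-0.998, -0.063, 0.003], [-0.003, -0.008, -1.0]]
wrist_force: [-0.3, -0.1, -0.0]
gripper_width: 0.006
gripper_force: 0.0
```

Run:
```python
from h import *
s=sense(); print(s["time_s"],np.round(s["tcp_pos"],4),np.round(s["wrist_force"],1))
c=capture("top"); cs=capture("scene")
for n,cc in(("top",c),("scene",cs)):
    for q in landmark_of(n,"drawer_pull")[:1]: print(n,"pull",round(q["score"],2),at_z(cc,q["point"],.125,s).round(4)[0])
    for q in landmark_of(n,"sealer")[:1]: print(n,"sealer",round(q["score"],2),at_z(cc,q["point"],0,s).round(4)[0])
save("l",np.hstack([cv2.resize(c["img"][100:330,30:290],(400,354)),cv2.resize(cs["img"],(400,300))[:300]] if 0 else [cv2.resize(c["img"][100:330,30:290],(400,354)),cv2.resize(cs["img"],(400,354))]))
```

```text
25.6 [0.5505 0.0741 0.19  ] [-0.3 -0.1 -0. ]
```

View pics/l.png

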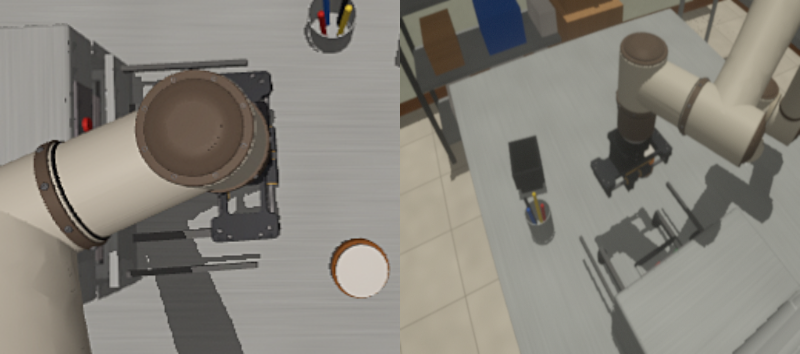

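The drawer has gone in and the cup, trays and tub are where they were, but the arm hides the front. I'll move clear for one last check.

step_arm(
  linear=[
    [50, 0, -20],
    [55, 0, -20],
    [55, 0, -20],
    [55, 0, -10],
    [30, 0, 0],
    [0, 0, 0],
    [0, 0, 0],
  ],
  delta_rot=[
    [0, 0, 0],
    [0, 0, 0],
    [0, 0, 0],
    [0, 0, 0],
    [0, 0, 0],
    [0, 0, 0],
    [0, 0, 0],
  ],
  grip=[0, 0, 0, 0, 0, 0, 0],
)

```text
time_s: 26.78
tcp_pos: [0.5637, -0.1704, 0.2554]
ee_rot: [[0.063, -0.998, -0.002], [-0.998, -0.063, 0.0], [-0.0, 0.002, -1.0]]
wrist_force: [0.4, 0.7, 0.7]
gripper_width: 0.007
gripper_force: 0.0
```

Run:
```python
from fit import *
s=sense(); c=capture("top"); cs=capture("scene"); print(s["time_s"])
a=np.radians(3.59); yh=np.array([-np.sin(a),np.cos(a)]); m0=np.array([.5445,.1817])
for n,cc in(("top",c),("scene",cs)):
    for q in landmark_of(n,"drawer_pull")[:1]: w=at_z(cc,q["point"],.125,s)[0]; print(n,"pull",round(q["score"],2),w.round(4),"travel",((w[:2]-m0)@yh+.151).round(4))
    for l_,z in (("marker_cup_mid",.05),("sauce_tub_mid",.037),("tray_stack_mid",.053)):
        for q in landmark_of(n,l_)[:1]: print(n,l_,round(q["score"],2),at_z(cc,q["point"],z,s).round(3)[0])
# overlay: pull bar & panel top edge for travel .188 ; housing front edge for q0=.012
v=c["img"].copy()
def line(P,col):
    p=proj(c,P,s).round().astype(int); cv2.line(v,tuple(map(int,p[0])),tuple(map(int,p[1])),col,1)
at=lambda x,y,z,t:np.r_[m0+R2(a)@[x,y+t],z]
line([at(-.06,-.151,.131,.188),at(.06,-.151,.131,.188)],(255,0,0)); line([at(-.16,-.107,.15,.188),at(.16,-.107,.15,.188)],(255,0,0))
line([at(-.17,.107-.012,.26,0),at(.17,.107-.012,.26,0)],(0,255,0))
A=cv2.resize(v[110:310,40:210],(510,600),interpolation=cv2.INTER_CUBIC); save("n",A)
```

```text
26.775
top pull 0.87 [0.5458 0.2188 0.125 ] travel 0.1879
top sauce_tub_mid 0.53 [ 0.39  -0.071  0.037]
scene pull 0.96 [0.5405 0.2184 0.125 ] travel 0.1879
scene marker_cup_mid 0.87 [ 0.78  -0.042  0.05 ]
scene sauce_tub_mid 0.98 [ 0.396 -0.081  0.037]
```

View pics/n.png

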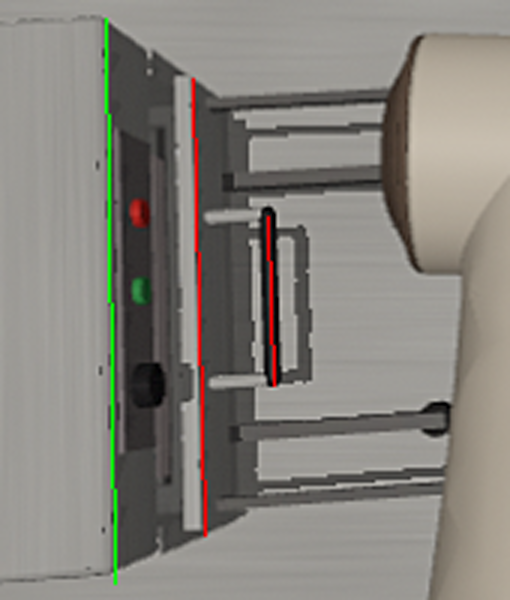

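The predicted shut lines land on the pull bar and front panel, and the green line lies on the housing edge. The drawer is fully shut with 188 mm of travel after starting about 12 mm in, and the arm is clear, so I'm handing in.

```bash
python3 -c "
from station import *
print(finish_job())"
```

```text
the job is handed in; nothing more can be done
None
```

I set the mould fully home over the four studs and released it, then eased the drawer shut against its stop, leaving the cup, trays and tub where they were. The job was handed in after about 27 s, and hand-in returned no verdict.

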